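# Feel which tin is fuller and pour it into the weighing pan

### The job

Two identical lidded tins of steel baking weights hang in tipping stands behind the scale; one holds five weights, the other two. Tip them slowly by their handles, without pouring, to feel which is the fuller, then pour all of the fuller tin into the weighing pan and let both tins back down upright. Keep the other tin's weights inside it and leave the things round about alone.

Things in the scene. Friction and masses are not known exactly. Their poses are not given: they have to be found in the camera images.
- tin_a (a joint): Tilt (rad) of tin_a: 0 = upright on its stand; grows as the rear is lifted and the mouth tips forward over the pan; stop at 1.95. Falls back to 0 by itself when let go; nothing else holds it tilted. It empties at about 1.75. tin_a and tin_b look the same; either may be the fuller, either may stand left or right.
- mouth_a (a point): Centre of the mouth of tin_a, an opaque metal tin 110 mm high, 72 mm wide at the foot, 90 mm at the rim, 0.20 kg empty; upright, it lies 126 mm above the counter, 52 mm behind the hinge pin. Rear half of the mouth: fixed lid. Front half: light flap that the weights push open. A 22 mm pouring lip stands up in front.
- hinge_a (a point): Middle of the level hinge pin across the front of tin_a, 116 mm above the counter; fixed to the wooden stand (base 120 x 132 mm; cheeks out to 66 mm either side, 128 mm high). Its axes: y along the pin, x level in the direction the tin pours (towards the pan), z up.
- grip_a (a point): Centre of tin_a's wooden handle sleeve: round bar 14 mm thick, 76 mm long, parallel to the hinge pin, on two wire arms. It turns freely on its own axis, so it can be pinched from above and carried along the arc without turning the hand. Tin upright: 107 mm behind and 45 mm above the pin (161 mm above the counter).
- tin_b (a joint): Tilt (rad) of tin_b: 0 = upright on its stand; grows as the rear is lifted and the mouth tips forward over the pan; stop at 1.95. Falls back to 0 by itself when let go; nothing else holds it tilted. It empties at about 1.75. tin_a and tin_b look the same; either may be the fuller, either may stand left or right.
- mouth_b (a point): Centre of the mouth of tin_b, an opaque metal tin 110 mm high, 72 mm wide at the foot, 90 mm at the rim, 0.20 kg empty; upright, it lies 126 mm above the counter, 52 mm behind the hinge pin. Rear half of the mouth: fixed lid. Front half: light flap that the weights push open. A 22 mm pouring lip stands up in front.
- hinge_b (a point): Middle of the level hinge pin across the front of tin_b, 116 mm above the counter; fixed to the wooden stand (base 120 x 132 mm; cheeks out to 66 mm either side, 128 mm high). Its axes: y along the pin, x level in the direction the tin pours (towards the pan), z up.
- grip_b (a point): Centre of tin_b's wooden handle sleeve: round bar 14 mm thick, 76 mm long, parallel to the hinge pin, on two wire arms. It turns freely on its own axis, so it can be pinched from above and carried along the arc without turning the hand. Tin upright: 107 mm behind and 45 mm above the pin (161 mm above the counter).
- pan (a joint): How far (m) the weighing pan has sunk on its spring: 0 empty, +0.0034 for every steel weight lying in it (200 N/m), so 0.007 for two, 0.017 for five, 0.024 for seven. The weights are steel balls 26 mm in diameter, 70 g each, hidden in the tins: five in one, two in the other.
- pan_center (a point): Centre of the pan's inner floor: an open steel tray 150 mm (along the pouring direction, its x) by 360 mm (its y), 42 mm deep, floor 48 mm above the counter when empty, on a low white scale base. It stands in front of both tins and receives from either.
- spice_jar: Bystander: small white ceramic jar with a wooden lid, 50 mm wide, 50 mm high, standing behind and between the tins; origin centre of its underside.
- jug: Bystander: glass measuring jug 130 mm high, 104 mm wide with a side handle; origin centre of its underside.
- ladle: Bystander: steel strainer ladle lying down, 330 mm long, 90 mm head; origin at the neck between stem and head, on the counter.
- pasta_fork: Bystander: wooden pasta fork lying with its teeth up, 290 mm long, 40 mm high; origin near the neck, on the counter.
Things that resemble listed ones, but are neither listed nor needed, are in the scene too. Leave any yellow look-alike of the part that bears tin_a alone.

How it is judged:
On the way, in this order (a step that is already met when the one before it is completed fails the run):
1. a tin is tipped part way (about 0.1 to 0.9 rad) with nothing poured yet (value of joint pan below 0.002 m and (value of joint tin_a between 0.1 and 0.9 rad or value of joint tin_b between 0.1 and 0.9 rad)), for 0.3 s.
2. five weights lie in the pan (value of joint pan between 0.0155 and 0.019 m), for 0.3 s.
At the end, for the whole second after the job is handed in: The pan carries exactly five weights (sunk 15.5 to 19 mm) and both tins are back upright in their stands (tilt under 0.06 rad) (all of step 2 and value of joint each of tin_a, tin_b below 0.06 rad); the robot touches nothing.
It fails at once if a bystander is moved more than 40 mm (distance of any of spice_jar, jug, ladle, pasta_fork from where it was at the start of the episode above 0.04 m).
It fails at once if a tin is flung over instead of tipped slowly (over 2.5 rad/s beyond 0.3 rad of tilt) ((velocity of joint tin_a above 2.5 rad/s and value of joint tin_a above 0.3 rad) or (velocity of joint tin_b above 2.5 rad/s and value of joint tin_b above 0.3 rad)).
It also fails if it takes over 72 s, if anything falls off the work surface, if the arm or the gripper's body presses on something with over 40 N, if the wrist force passes 120 N, or if a joint passes its speed limit or range.

### The arm

A 6-joint arm with a two-finger parallel gripper is mounted at the origin on the work surface. World frame = base frame: x ahead of the robot, y to its left, z up, the work surface at z = 0. Lengths are in m, angles in rad, forces in N, time in s.
With the tool pointing down it reaches from about 0.375 to 0.9 m from the base axis. Payload 3.1 kg.
Tool frame: the origin (TCP) lies at the very end of the fingers, on their centre line; the grasp point (between the pads) lies 19 mm behind it; z points along the fingers, y is the direction in which the jaws open and shut (so a half turn about z gives the same grasp; the last joint's range is limited). The gripper opens to 85 mm and grips with 20 to 120 N. Pads are 22 mm wide; open, the fingers measure 114 mm over their backs; the gripper's body (76 mm by 85 mm) begins 54 mm behind the grasp point. The pads swing forward as they close: fully open they stand 13 mm farther back than shut.
Start: joints at [1.044, 0.527, 1.433, -0, 1.181, -0.178], TCP at [0.214, 0.587, 0.231] pointing down, gripper open.
Joint ranges: [-3.08, 3.08], [-0.75, 2.2], [0.22, 2.44], [-1.43, 4.57], [0, 2.65], [-2.85, 2.85]. Speed limits (rad/s): [2.79, 2.79, 3.14, 3.14, 3.14, 3.14].

### API

Orientations are given as a unit quaternion [x, y, z, w].
In Python, from station import manip gives the robot as it stands.
- The arm moves only by the tool send_rows, never from a script. Its argument "motion" is a list of rows, each an object with "gripper": the finger opening in mm, from 0 to 85.4; "travel": the shift along the tool's x, y, z in mm, a list of three; "rotation": the turn, a rotation vector about the tool's x, y, z in degrees, a list of three. In form: [{"gripper": gripper, "travel": [x, y, z], "rotation": [ax, ay, az]}, ...]. A call has 1 to 12 rows; each row shifts and turns the commanded pose from where the row before left it, along the tool's axes as they then stand; what a row does not reach is not made up. A row lasts 1/12 s, in which the tool goes at most 41.7 mm and 7.16 degrees, less where a joint would pass 70% of its speed; a pose out of reach is approached as far as the arm can. A call is refused whole if a number of a shift passes 41.7 or a number of a turn 7.16, either way. A call with a gripper value outside its range is refused whole. The fingers move at their own pace and stop on an object; "newtons" is the grip in N (left out, the last holds). Time passes only in rows, so rows that do not move let the fingers close. It gives the time, the measured TCP pose, the force and the opening at its end, in the units of the state.
- manip.sense(): the state, without advancing time (a new reading comes with each control period).
- manip.snapshot(name): name is "scene" or "top" or "wrist"; returns the picture (480x640x3 uint8, red, green, blue); there is no depth.
- manip.calibration(name): a dict with "fx", "fy", "cx", "cy" (pixels), "cam_to_world" (4x4, takes a point from camera to world coordinates). Camera axes: x right, y down, z forward; pixel columns grow to the right and rows downward; lengths in m; the calibration is good to about 2 mm. A picture is of the moment at which its call begins: read the wrist's pose just before it. calibration takes no time and is no camera call; for the wrist camera it gives the pose at the moment of the call.
- manip.sign_off(): hands the job in, once; it reports no verdict.
The state is a dict: "t": time; "q": joint angles; "qd": joint speeds; "tau": joint torques, N m; "tcp_pos": TCP position; "tool_rot": TCP orientation; "force": force on the tool from outside, world axes, zero at the start; "ft_torque": the same for the moment, N m; "finger_gap": opening from 0.0 (shut) to 1.0 (fully open).
Only numpy, scipy, OpenCV 4.12 (cv2) and the standard library are available. Lean on these libraries where they do the work, as an engineer would, in place of code of your own. Each camera call takes 0.05 s, during which the arm holds its last target. There are 200 camera calls.

## Working session

There is one attempt and no reset: what is moved stays moved. The work goes in short steps, Python scripts to look and compute and a tool call to move; the robot and the scene stay as the last step left them, time stands still between calls to the robot, and variables do not carry over. Pictures are saved under pics/ and viewed, about 8 in all and at most 12, crops included, and the job is handed in when it is done.

Besides the shell and the picture viewer there is one more tool, called after "Call:" as name(argument=value, ...), one argument or row to a line, values as JSON. send_rows: Moves the arm, as the interface text tells. Its arguments: {"type":"object","properties":{"motion":{"type":"array","items":{"type":"object","properties":{"gripper":{"type":"number"},"travel":{"type":"array","items":{"type":"number"}},"rotation":{"type":"array","items":{"type":"number"}}}}},"newtons":{"type":"number"}},"required":["motion"]}

```bash
mkdir -p pics; python3 - <<'E'
from station import manip
import cv2
s=manip.sense();print(s)
for n in("scene","top"):
    cv2.imwrite(f"pics/{n}0.png",cv2.cvtColor(manip.snapshot(n),cv2.COLOR_RGB2BGR));c=manip.calibration(n);print(n,c)
E
```

```text
{'t': 0.0, 'q': array([ 1.04349570e+00,  5.28486932e-01,  1.43393418e+00,  4.11876105e-05,
        1.18138994e+00, -1.78516495e-01]), 'qd': array([ 0.00168339,  0.0002491 ,  0.00055152, -0.00038434, -0.00258459,
       -0.00158837]), 'tau': array([ 6.89893932e-05, -4.42344582e+01, -1.78029585e+01, -6.74224589e-05,
        8.27897253e-03, -4.95997110e-07]), 'tcp_pos': array([0.21319534, 0.58673802, 0.23031072]), 'tool_rot': array([ 1.73517069e-01,  9.84830237e-01, -1.03426194e-03, -4.01241807e-04]), 'force': array([-0.21512031,  0.98904176, -0.61637388]), 'ft_torque': array([-0.0032262 , -0.02049938,  0.0072836 ]), 'finger_gap': 1.001749989668662}
scene {'fx': 596.7571407136754, 'fy': 596.7571407136754, 'cx': 314.51867591739153, 'cy': 241.28719585436056, 'cam_to_world': array([[ 0.44791774,  0.46619474, -0.76291033,  1.70158006],
       [ 0.89373036, -0.25714901,  0.36758732, -0.57984576],
       [-0.02481436, -0.846485  , -0.53183399,  0.96368791],
       [ 0.        ,  0.        ,  0.        ,  1.        ]])}
top {'fx': 608.8571615759114, 'fy': 608.8571615759114, 'cx': 320.06866744393034, 'cy': 229.18631732064148, 'cam_to_world': array([[-1.00396982e-02, -9.86672805e-01,  1.62406837e-01,
         3.10124345e-01],
       [-9.99948867e-01,  9.70959366e-03, -2.82619181e-03,
         1.84582719e-02],
       [ 1.21162221e-03, -1.62426907e-01, -9.86719835e-01,
         1.37656549e+00],
       [ 0.00000000e+00,  0.00000000e+00,  0.00000000e+00,
         1.00000000e+00]])}
```

View pics/scene0.png

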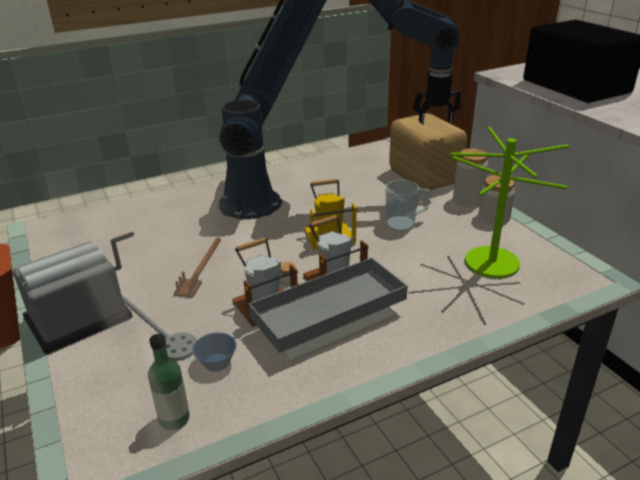

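View pics/top0.png

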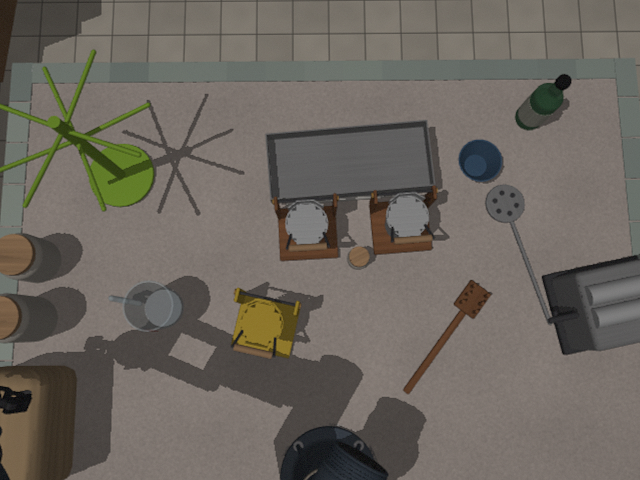

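The scene shows both tins behind the grey pan, with the yellow look-alike behind the left one. In the top view the left tin is at about (306,222), the right tin at (407,216), and the spice jar at (359,257). Next I'll take a close-up of both views.

```bash
python3 - <<'E'
import cv2,numpy as np
a=cv2.imread("pics/top0.png")[180:280,260:450];b=cv2.imread("pics/scene0.png")[200:330,225:385]
a=cv2.resize(a,(760,400)[:2],interpolation=cv2.INTER_CUBIC);
cv2.imwrite("pics/c1.png",cv2.convertScaleAbs(a,alpha=1.5)); 
b=cv2.resize(b,None,fx=4.5,fy=4.5,interpolation=cv2.INTER_CUBIC);cv2.imwrite("pics/c2.png",cv2.convertScaleAbs(b,alpha=1.5))
E
```

```text
(no output)
```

View pics/c1.png

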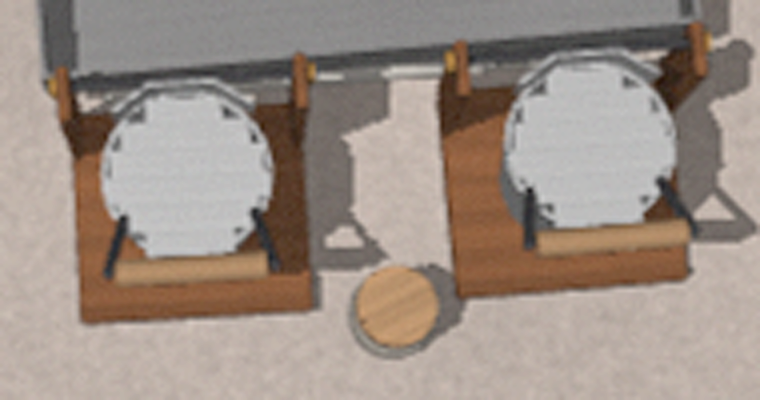

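View pics/c2.png

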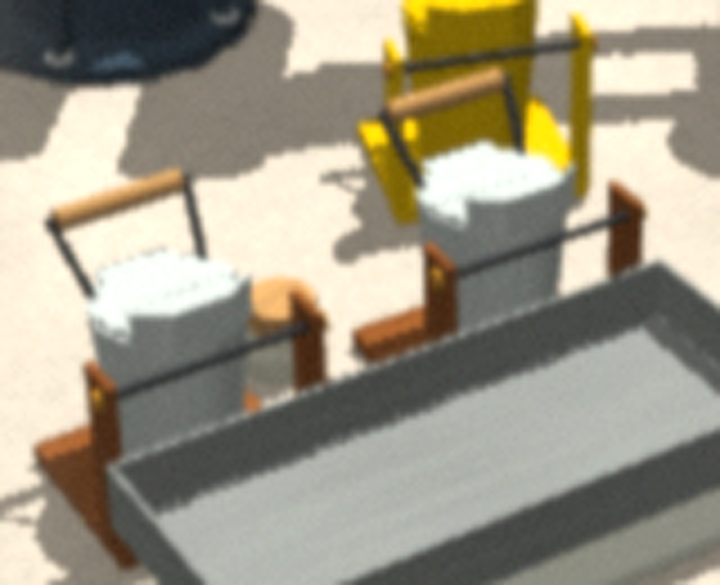

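Crop 1 shows the sleeves at (118,271)–(268,265) for the left tin and (538,240)–(688,232) for the right. The pin ends are at (52,87),(310,70) and (448,62),(708,42). Crop 2 shows the same sleeves from the front.

```bash
cat > h.py <<'E'
from station import manip
import numpy as np
def ray(n,uv,z,c=None):
    c=c or manip.calibration(n);T=c["cam_to_world"]
    d=T[:3,:3]@[(uv[0]-c["cx"])/c["fx"],(uv[1]-c["cy"])/c["fy"],1];o=T[:3,3]
    return o+d*(z-o[2])/d[2]
E
python3 - <<'E'
from h import *
np.set_printoptions(precision=4,suppress=True)
t=lambda u,v:(260+u/4-.4,180+v/4-.4)
s=lambda u,v:(225+u/4.5-.4,200+v/4.5-.4)
D=dict(L=[(118,271),(268,265),(52,87),(310,70)],R=[(538,240),(688,232),(448,62),(708,42)])
S=dict(L=[(385,108),(505,75)],R=[(55,218),(185,180)])
for k in D:
    p=[ray("top",t(*x),z) for x,z in zip(D[k],[.164,.164,.116,.116])]
    g=(p[0]+p[1])/2;h=(p[2]+p[3])/2;a=p[3]-p[2]
    x=np.array([-a[1],a[0]]);x/=np.linalg.norm(x)
    print(k,"grip",g,"hinge",h,"yaw",np.arctan2(x[1],x[0]),"sleeveyaw",np.arctan2(*( (p[0]-p[1])[:2]*[-1,1])),"len",np.linalg.norm(a), "pred grip",h[:2]-.107*x)
    q=[ray("scene",s(*x),.163) for x in S[k]];print(" scene grip",(q[0]+q[1])/2)
print("jar",ray("top",t(397,306),.05))
E
```

```text
L grip [0.4745 0.0399 0.164 ] hinge [0.5822 0.0463 0.116 ] yaw 0.05746264244901297 sleeveyaw 0.03045662936635467 len 0.1367077911941726 pred grip [0.4753 0.0402]
 scene grip [0.4687 0.043  0.163 ]
R grip [ 0.4887 -0.1716  0.164 ] hinge [ 0.5944 -0.1641  0.116 ] yaw 0.06865714927604459 sleeveyaw 0.04391989651991806 len 0.13846758702669995 pred grip [ 0.4877 -0.1714]
 scene grip [ 0.4867 -0.171   0.163 ]
jar [ 0.4678 -0.0698  0.05  ]
```

Call:
send_rows(
  motion=[
    {"gripper": 85,"travel": [0,0,-5],"rotation": [0,0,5.57]},
    {"gripper": 85,"travel": [0,0,-5],"rotation": [0,0,5.57]},
    {"gripper": 85,"travel": [0,0,-5],"rotation": [0,0,5.57]},
    {"gripper": 85,"travel": [0,0,-5],"rotation": [0,0,5.57]},
    {"gripper": 85,"travel": [0,0,-5],"rotation": [0,0,5.57]},
    {"gripper": 85,"travel": [0,0,-5],"rotation": [0,0,5.57]},
    {"gripper": 85,"travel": [0,0,-5],"rotation": [0,0,5.57]},
    {"gripper": 85,"travel": [0,0,-5],"rotation": [0,0,5.57]},
    {"gripper": 85,"travel": [0,0,-5],"rotation": [0,0,5.57]},
    {"gripper": 85,"travel": [0,0,-5],"rotation": [0,0,5.57]},
    {"gripper": 85,"travel": [0,0,0],"rotation": [0,0,5.57]},
    {"gripper": 85,"travel": [0,0,0],"rotation": [0,0,5.57]},
  ],
)

```text
t: 1.1
tcp_pos: [0.2135, 0.5872, 0.2812]
tool_rot: [0.689, 0.725, -0.0, 0.0]
force: [0.4, 0.0, 0.5]
finger_gap: 0.996
```

```bash
cat >> h.py <<'E'
from scipy.spatial.transform import Rotation as R
def to(p):
    s=manip.sense();r=R.from_quat(s["tool_rot"])
    y=r.apply([0,1,0])
    print("t %.2f"%s["t"],"tcp",s["tcp_pos"].round(4),"yaw %.3f"%np.arctan2(y[1],y[0]),"move mm",(1e3*r.inv().apply(np.array(p)-s["tcp_pos"])).round(1),"F",s["force"].round(2),"gap %.3f"%s["finger_gap"])
    return s
E
python3 -c "
from h import *
to([.474,.040,.26])"
```

```text
t 1.10 tcp [0.2135 0.5872 0.2812] yaw 0.051 move mm [-559.7  232.5   21.3] F [0.39 0.01 0.53] gap 0.996
```

Call:
send_rows(
  motion=[
    {"gripper": 85,"travel": [-28,11.6,0]},
    {"gripper": 85,"travel": [-28,11.6,0]},
    {"gripper": 85,"travel": [-28,11.6,0]},
    {"gripper": 85,"travel": [-28,11.6,0]},
    {"gripper": 85,"travel": [-28,11.6,0]},
    {"gripper": 85,"travel": [-28,11.6,0]},
    {"gripper": 85,"travel": [-28,11.6,0]},
    {"gripper": 85,"travel": [-28,11.6,0]},
    {"gripper": 85,"travel": [-28,11.6,0]},
    {"gripper": 85,"travel": [-28,11.6,0]},
  ],
)

```text
validation failed for argument at $.mo...
```

Call:
send_rows(
  motion=[
    {"gripper": 85,"travel": [-28,11.6,2]},
    {"gripper": 85,"travel": [-28,11.6,2]},
    {"gripper": 85,"travel": [-28,11.6,2]},
    {"gripper": 85,"travel": [-28,11.6,2]},
    {"gripper": 85,"travel": [-28,11.6,2]},
    {"gripper": 85,"travel": [-28,11.6,2]},
    {"gripper": 85,"travel": [-28,11.6,2]},
    {"gripper": 85,"travel": [-28,11.6,2]},
    {"gripper": 85,"travel": [-28,11.6,2]},
    {"gripper": 85,"travel": [-28,11.6,2]},
    {"gripper": 60},
    {"gripper": 60},
  ],
)

```text
validation failed for argument at $.mo...
```

```bash
python3 -c "
from h import *
import cv2
to([.474,.040,.142])
print(manip.calibration('wrist'))
cv2.imwrite('pics/w1.png',cv2.cvtColor(manip.snapshot('wrist'),cv2.COLOR_RGB2BGR))"
```

```text
t 1.10 tcp [0.2135 0.5872 0.2812] yaw 0.051 move mm [-559.7  232.5  139.3] F [0.39 0.01 0.53] gap 0.996
{'fx': 385.70706986377496, 'fy': 385.70706986377496, 'cx': 316.29144336534097, 'cy': 234.4452788532103, 'cam_to_world': array([[ 0.99869576,  0.04967002,  0.01181781,  0.21020435],
       [ 0.05101433, -0.96135974, -0.27052723,  0.65589004],
       [-0.00207593,  0.27077728, -0.96263979,  0.42370634],
       [ 0.        ,  0.        ,  0.        ,  1.        ]])}
```

View pics/w1.png

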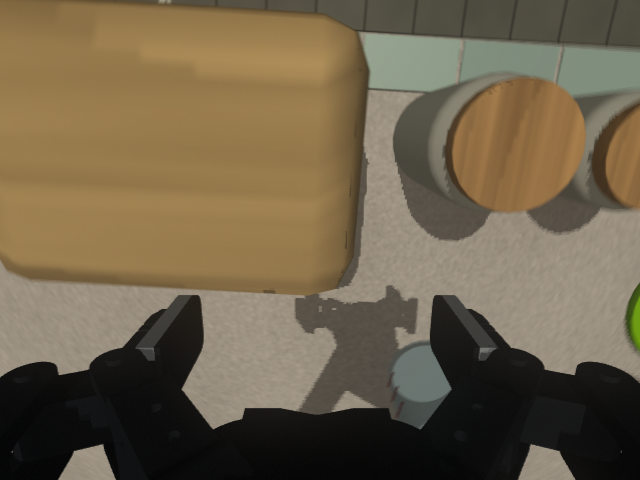

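All three fields are required, so both moves were refused and the arm hasn't moved. The wrist picture just shows the knife block and the fingers at the start position. I'll resend with full rows.

Call:
send_rows(
  motion=[
    {"gripper": 85,"travel": [-28,11.6,0],"rotation": [0,0,0]},
    {"gripper": 85,"travel": [-28,11.6,0],"rotation": [0,0,0]},
    {"gripper": 85,"travel": [-28,11.6,0],"rotation": [0,0,0]},
    {"gripper": 85,"travel": [-28,11.6,0],"rotation": [0,0,0]},
    {"gripper": 85,"travel": [-28,11.6,0],"rotation": [0,0,0]},
    {"gripper": 85,"travel": [-28,11.6,0],"rotation": [0,0,0]},
    {"gripper": 85,"travel": [-28,11.6,0],"rotation": [0,0,0]},
    {"gripper": 85,"travel": [-28,11.6,0],"rotation": [0,0,0]},
    {"gripper": 85,"travel": [-28,11.6,0],"rotation": [0,0,0]},
    {"gripper": 85,"travel": [-28,11.6,0],"rotation": [0,0,0]},
  ],
)

```text
t: 1.98
tcp_pos: [0.345, 0.3127, 0.2811]
tool_rot: [0.686, 0.727, -0.0, -0.0]
force: [0.6, -1.4, -0.9]
finger_gap: 0.995
```

Call:
send_rows(
  motion=[
    {"gripper": 85,"travel": [-28,11.6,2],"rotation": [0,0,0]},
    {"gripper": 85,"travel": [-28,11.6,2],"rotation": [0,0,0]},
    {"gripper": 85,"travel": [-28,11.6,2],"rotation": [0,0,0]},
    {"gripper": 85,"travel": [-28,11.6,2],"rotation": [0,0,0]},
    {"gripper": 85,"travel": [-28,11.6,2],"rotation": [0,0,0]},
    {"gripper": 85,"travel": [-28,11.6,2],"rotation": [0,0,0]},
    {"gripper": 85,"travel": [-28,11.6,2],"rotation": [0,0,0]},
    {"gripper": 85,"travel": [-28,11.6,2],"rotation": [0,0,0]},
    {"gripper": 85,"travel": [-28,11.6,2],"rotation": [0,0,0]},
    {"gripper": 85,"travel": [-28,11.6,2],"rotation": [0,0,0]},
    {"gripper": 60,"travel": [0,0,0],"rotation": [0,0,0]},
    {"gripper": 60,"travel": [0,0,0],"rotation": [0,0,0]},
  ],
)

```text
t: 2.98
tcp_pos: [0.4765, 0.0398, 0.2608]
tool_rot: [0.688, 0.726, -0.0, -0.0]
force: [-0.5, 0.6, -0.5]
finger_gap: 0.74
```

```bash
python3 -c "
from h import *
import cv2
to([.474,.040,.142])
im=manip.snapshot('wrist')
cv2.imwrite('pics/w2.png',cv2.cvtColor(im,cv2.COLOR_RGB2BGR))"
```

```text
t 2.98 tcp [0.4765 0.0398 0.2608] yaw 0.054 move mm [  0.3  -2.4 118.8] F [-0.45  0.58 -0.46] gap 0.740
```

View pics/w2.png

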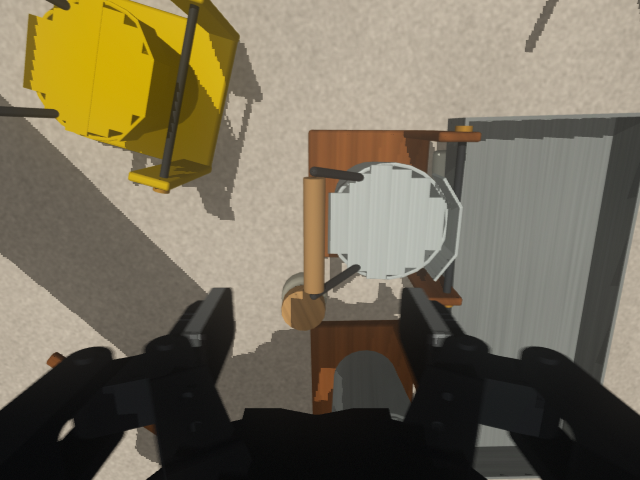

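The sleeve runs from (314,178) to (314,293), parallel to the jaws.

```bash
python3 -c "
from h import *
a=ray('wrist',(314,179),.163);b=ray('wrist',(314,293),.163);print(a,b,(a+b)/2,np.linalg.norm(a-b))
m=(a+b)/2;to([m[0],m[1],.142])"
```

```text
[0.47184963 0.07779414 0.163     ] [0.47599113 0.0009606  0.163     ] [0.47392038 0.03937737 0.163     ] 0.0769450725338954
t 3.03 tcp [0.4757 0.0409 0.2609] yaw 0.055 move mm [ -1.5  -1.7 118.9] F [0.13 0.82 0.48] gap 0.702
```

Call:
send_rows(
  motion=[
    {"gripper": 60,"travel": [-0.1,-0.2,12],"rotation": [0,0,0]},
    {"gripper": 60,"travel": [-0.1,-0.2,12],"rotation": [0,0,0]},
    {"gripper": 60,"travel": [-0.1,-0.2,12],"rotation": [0,0,0]},
    {"gripper": 60,"travel": [-0.1,-0.2,12],"rotation": [0,0,0]},
    {"gripper": 60,"travel": [-0.1,-0.2,12],"rotation": [0,0,0]},
    {"gripper": 60,"travel": [-0.1,-0.2,12],"rotation": [0,0,0]},
    {"gripper": 60,"travel": [-0.1,-0.2,12],"rotation": [0,0,0]},
    {"gripper": 60,"travel": [-0.1,-0.2,12],"rotation": [0,0,0]},
    {"gripper": 60,"travel": [-0.1,-0.2,12],"rotation": [0,0,0]},
    {"gripper": 60,"travel": [0,0,11],"rotation": [0,0,0]},
    {"gripper": 60,"travel": [0,0,0],"rotation": [0,0,0]},
  ],
)

```text
t: 3.95
tcp_pos: [0.4722, 0.0417, 0.1408]
tool_rot: [0.686, 0.727, -0.001, -0.002]
force: [-0.8, 0.6, 0.2]
finger_gap: 0.706
```

Call:
send_rows(
  motion=[
    {"gripper": 5,"travel": [0,0,0],"rotation": [0,0,0]},
    {"gripper": 5,"travel": [0,0,0],"rotation": [0,0,0]},
    {"gripper": 5,"travel": [0,0,0],"rotation": [0,0,0]},
    {"gripper": 5,"travel": [0,0,0],"rotation": [0,0,0]},
    {"gripper": 5,"travel": [0,0,0],"rotation": [0,0,0]},
    {"gripper": 5,"travel": [0,0,0],"rotation": [0,0,0]},
    {"gripper": 5,"travel": [0,0,0],"rotation": [0,0,0]},
    {"gripper": 5,"travel": [0,0,0],"rotation": [0,0,0]},
  ],
  newtons=40,
)

```text
t: 4.62
tcp_pos: [0.4749, 0.0402, 0.1431]
tool_rot: [0.687, 0.726, 0.001, 0.0]
force: [-1.6, 0.6, 6.8]
finger_gap: 0.148
```

```bash
python3 -c "
from h import *
to([.474,.0395,.142])
# arc increments
for th in np.arange(.1,1.96,.1):
  f=lambda t:1e3*np.array([-.107*np.cos(t)+.045*np.sin(t),.045*np.cos(t)+.107*np.sin(t)])
  print('%.1f'%th,(f(th)-f(th-.1)).round(1),(f(th)-f(0)).round(1))"
```

```text
t 4.62 tcp [0.4749 0.0402 0.1431] yaw 0.055 move mm [-0.7 -0.9  1.1] F [-1.62  0.64  6.81] gap 0.148
0.1 [ 5.  10.5] [ 5.  10.5]
0.2 [6.  9.9] [11.1 20.4]
0.3 [7.  9.3] [18.1 29.6]
0.4 [7.9 8.5] [26.  38.1]
0.5 [8.7 7.7] [34.7 45.8]
0.6 [9.4 6.8] [44.1 52.6]
0.7 [10.1  5.8] [54.2 58.3]
0.8 [10.6  4.8] [64.7 63.1]
0.9 [11.   3.7] [75.7 66.8]
1.0 [11.3  2.6] [87.1 69.4]
1.1 [11.5  1.4] [98.6 70.8]
1.2 [11.6  0.3] [110.2  71. ]
1.3 [11.6 -0.9] [121.7  70.1]
1.4 [11.4 -2. ] [133.2  68.1]
1.5 [11.2 -3.2] [144.3  64.9]
1.6 [10.8 -4.3] [155.1  60.6]
1.7 [10.3 -5.3] [165.4  55.3]
1.8 [ 9.7 -6.3] [175.1  49. ]
1.9 [ 9.  -7.3] [184.2  41.7]
```

Call:
send_rows(
  motion=[
    {"gripper": 5,"travel": [0,2.5,-5.2],"rotation": [0,0,0]},
    {"gripper": 5,"travel": [0,2.5,-5.2],"rotation": [0,0,0]},
    {"gripper": 5,"travel": [0,3,-5],"rotation": [0,0,0]},
    {"gripper": 5,"travel": [0,3,-5],"rotation": [0,0,0]},
    {"gripper": 5,"travel": [0,3.5,-4.6],"rotation": [0,0,0]},
    {"gripper": 5,"travel": [0,3.5,-4.6],"rotation": [0,0,0]},
    {"gripper": 5,"travel": [0,4,-4.3],"rotation": [0,0,0]},
    {"gripper": 5,"travel": [0,4,-4.3],"rotation": [0,0,0]},
    {"gripper": 5,"travel": [0,4.3,-3.8],"rotation": [0,0,0]},
    {"gripper": 5,"travel": [0,4.3,-3.8],"rotation": [0,0,0]},
    {"gripper": 5,"travel": [0,4.7,-3.4],"rotation": [0,0,0]},
    {"gripper": 5,"travel": [0,4.7,-3.4],"rotation": [0,0,0]},
  ],
)

```text
t: 5.62
tcp_pos: [0.5182, 0.0424, 0.1953]
tool_rot: [0.687, 0.726, -0.001, -0.0]
force: [-3.1, 0.9, 0.3]
finger_gap: 0.146
```

Call:
send_rows(
  motion=[
    {"gripper": 5,"travel": [0,0,0],"rotation": [0,0,0]},
    {"gripper": 5,"travel": [0,0,0],"rotation": [0,0,0]},
    {"gripper": 5,"travel": [0,0,0],"rotation": [0,0,0]},
    {"gripper": 5,"travel": [0,0,0],"rotation": [0,0,0]},
    {"gripper": 5,"travel": [0,0,0],"rotation": [0,0,0]},
    {"gripper": 5,"travel": [0,0,0],"rotation": [0,0,0]},
  ],
)

```text
t: 6.12
tcp_pos: [0.5175, 0.0424, 0.1948]
tool_rot: [0.687, 0.726, -0.001, -0.001]
force: [-4.9, -0.5, 4.3]
finger_gap: 0.15
```

```bash
cat >> h.py <<'E'
def feel(h,n=16):
    P=[];F=[]
    for i in range(n):
        im=manip.snapshot("scene");s=manip.sense();P.append(s["tcp_pos"]);F.append(s["force"])
    p=np.mean(P,0)-[0,0,-.019];F=np.array(F);f=F.mean(0);x=np.array([np.cos(.06),np.sin(.06)])
    r=np.array([(p[:2]-h)@x,p[2]-.116]);fx=f[:2]@x
    tilt=np.arctan2(.045,-.107)-np.arctan2(r[1],r[0])
    print("tcp",p.round(4),"r",r.round(4),"tilt %.3f"%tilt,"F",f.round(2),"sd",F.std(0).round(2),"moment Nm %.3f"%(r[1]*fx-r[0]*f[2]))
    return im
E
python3 -c "
from h import *
import cv2
im=feel([.5822,.0463]);cv2.imwrite('pics/s1.png',cv2.cvtColor(im,cv2.COLOR_RGB2BGR)[150:350,200:440].repeat(3,0).repeat(3,1));to([.474,.0395,.142])"
```

```text
tcp [0.5174 0.0424 0.2137] r [-0.0649  0.0977] tilt 0.587 F [-5.07 -0.58  3.79] sd [0.44 0.55 0.52] moment Nm -0.252
t 6.92 tcp [0.5174 0.0424 0.1947] yaw 0.056 move mm [ -0.5 -43.4  52.8] F [-5.31 -0.29  3.45] gap 0.147
```

View pics/s1.png

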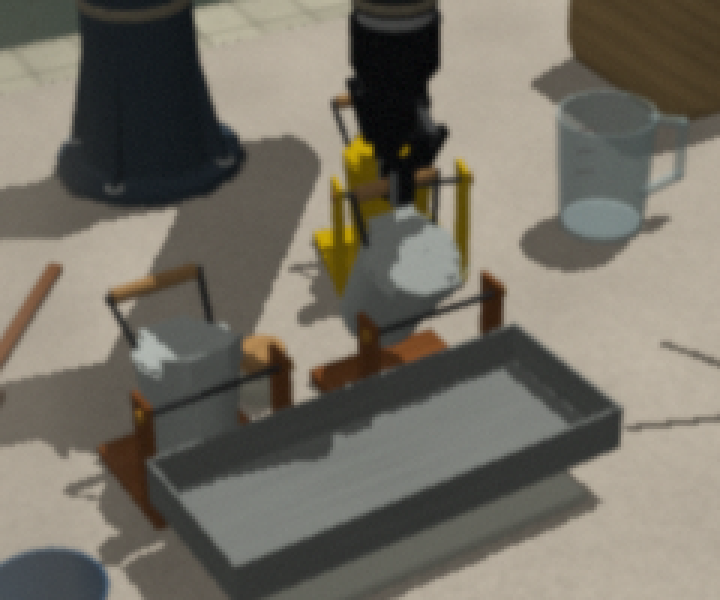

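The left tin is tipped to about 0.59 rad with the pan empty. Its moment is 0.25 N·m, and I'd expect about 0.26 for two weights or 0.44 for five. I'll lower it and feel the right tin.

Call:
send_rows(
  motion=[
    {"gripper": 5,"travel": [0,-4.7,3.4],"rotation": [0,0,0]},
    {"gripper": 5,"travel": [0,-4.7,3.4],"rotation": [0,0,0]},
    {"gripper": 5,"travel": [0,-4.3,3.8],"rotation": [0,0,0]},
    {"gripper": 5,"travel": [0,-4.3,3.8],"rotation": [0,0,0]},
    {"gripper": 5,"travel": [0,-4,4.3],"rotation": [0,0,0]},
    {"gripper": 5,"travel": [0,-4,4.3],"rotation": [0,0,0]},
    {"gripper": 5,"travel": [0,-3.5,4.6],"rotation": [0,0,0]},
    {"gripper": 5,"travel": [0,-3.5,4.6],"rotation": [0,0,0]},
    {"gripper": 5,"travel": [0,-3,5],"rotation": [0,0,0]},
    {"gripper": 5,"travel": [0,-3,5],"rotation": [0,0,0]},
    {"gripper": 5,"travel": [0,-2.5,5.2],"rotation": [0,0,0]},
    {"gripper": 5,"travel": [0,-2.5,5.2],"rotation": [0,0,0]},
  ],
)

```text
t: 7.92
tcp_pos: [0.4749, 0.0402, 0.1423]
tool_rot: [0.687, 0.726, 0.001, 0.0]
force: [-8.9, 4.9, 50.4]
finger_gap: 0.151
```

Call:
send_rows(
  motion=[
    {"gripper": 5,"travel": [0,0,0],"rotation": [0,0,0]},
    {"gripper": 60,"travel": [0,0,0],"rotation": [0,0,0]},
    {"gripper": 60,"travel": [0,0,0],"rotation": [0,0,0]},
    {"gripper": 60,"travel": [0,0,0],"rotation": [0,0,0]},
    {"gripper": 60,"travel": [0,0,0],"rotation": [0,0,0]},
    {"gripper": 60,"travel": [0,0,0],"rotation": [0,0,0]},
    {"gripper": 60,"travel": [0,0,-15],"rotation": [0,0,0]},
    {"gripper": 60,"travel": [0,0,-20],"rotation": [0,0,0]},
    {"gripper": 60,"travel": [0,0,-20],"rotation": [0,0,0]},
    {"gripper": 60,"travel": [0,0,-20],"rotation": [0,0,0]},
    {"gripper": 60,"travel": [0,0,0],"rotation": [0,0,0]},
  ],
)

```text
t: 8.83
tcp_pos: [0.4773, 0.0397, 0.2206]
tool_rot: [0.687, 0.726, 0.002, 0.004]
force: [-0.7, -0.4, -0.7]
finger_gap: 0.701
```

```bash
python3 -c "
from h import *
to([.488,-.1715,.215])"
```

```text
t 8.83 tcp [0.4773 0.0397 0.2206] yaw 0.056 move mm [-211.4   -1.1    6. ] F [-0.71 -0.37 -0.69] gap 0.701
```

Call:
send_rows(
  motion=[
    {"gripper": 60,"travel": [-23.5,0,0],"rotation": [0,0,0]},
    {"gripper": 60,"travel": [-23.5,0,0],"rotation": [0,0,0]},
    {"gripper": 60,"travel": [-23.5,0,0],"rotation": [0,0,0]},
    {"gripper": 60,"travel": [-23.5,0,0],"rotation": [0,0,0]},
    {"gripper": 60,"travel": [-23.5,0,0],"rotation": [0,0,0]},
    {"gripper": 60,"travel": [-23.5,0,0],"rotation": [0,0,0]},
    {"gripper": 60,"travel": [-23.5,0,0],"rotation": [0,0,0]},
    {"gripper": 60,"travel": [-23.5,0,0],"rotation": [0,0,0]},
    {"gripper": 60,"travel": [-23.5,0,0],"rotation": [0,0,0]},
    {"gripper": 60,"travel": [0,0,0],"rotation": [0,0,0]},
    {"gripper": 60,"travel": [0,0,0],"rotation": [0,0,0]},
  ],
)

```text
t: 9.75
tcp_pos: [0.4861, -0.1721, 0.2164]
tool_rot: [0.688, 0.726, 0.0, -0.0]
force: [-0.3, -0.1, 0.3]
finger_gap: 0.704
```

```bash
python3 -c "
from h import *
import cv2
to([.488,-.1715,.143]);im=manip.snapshot('wrist')
cv2.imwrite('pics/w3.png',cv2.cvtColor(im,cv2.COLOR_RGB2BGR))"
```

```text
t 9.75 tcp [ 0.4861 -0.1721  0.2164] yaw 0.053 move mm [ 0.5  2.  73.4] F [-0.26 -0.1   0.28] gap 0.704
```

View pics/w3.png

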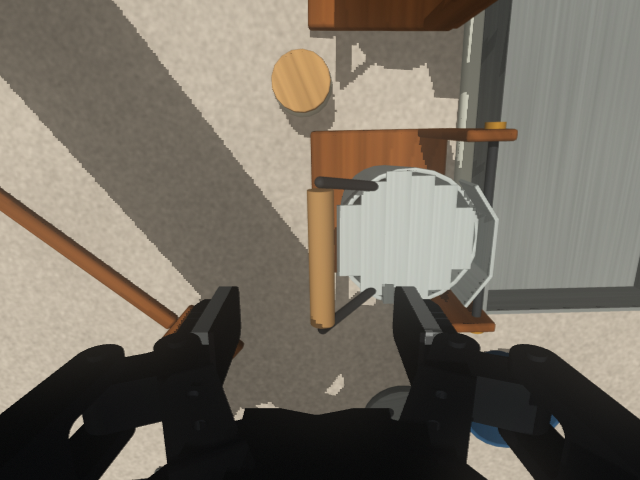

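Sleeve runs (319,190)–(322,327), centred between the jaws.

```bash
python3 -c "
from h import *
a=ray('wrist',(319,190),.163);b=ray('wrist',(322,327),.163);m=(a+b)/2;print(a,b,m)
print('pan edge',ray('wrist',(500,310),.09),ray('wrist',(630,306),.09))
to([m[0],m[1],.143])"
```

```text
[ 0.48480015 -0.13367066  0.163     ] [ 0.49089855 -0.21141411  0.163     ] [ 0.48784935 -0.17254239  0.163     ]
pan edge [ 0.62919083 -0.22982718  0.09      ] [ 0.72729522 -0.22095474  0.09      ]
t 9.80 tcp [ 0.4857 -0.171   0.2164] yaw 0.054 move mm [-1.8  2.2 73.4] F [0.51 0.43 0.96] gap 0.702
```

Call:
send_rows(
  motion=[
    {"gripper": 60,"travel": [-0.3,0.3,10.4],"rotation": [0,0,-0.2]},
    {"gripper": 60,"travel": [-0.3,0.3,10.4],"rotation": [0,0,-0.2]},
    {"gripper": 60,"travel": [-0.3,0.3,10.4],"rotation": [0,0,-0.2]},
    {"gripper": 60,"travel": [-0.3,0.3,10.4],"rotation": [0,0,-0.2]},
    {"gripper": 60,"travel": [-0.3,0.3,10.4],"rotation": [0,0,-0.2]},
    {"gripper": 60,"travel": [-0.3,0.3,10.4],"rotation": [0,0,-0.2]},
    {"gripper": 60,"travel": [0,0.3,10.4],"rotation": [0,0,0]},
    {"gripper": 60,"travel": [0,0,0],"rotation": [0,0,0]},
  ],
)

```text
t: 10.47
tcp_pos: [0.4871, -0.1713, 0.1424]
tool_rot: [0.679, 0.734, -0.0, -0.002]
force: [0.2, 0.1, 0.3]
finger_gap: 0.707
```

Call:
send_rows(
  motion=[
    {"gripper": 5,"travel": [0,0,0],"rotation": [0,0,0]},
    {"gripper": 5,"travel": [0,0,0],"rotation": [0,0,0]},
    {"gripper": 5,"travel": [0,0,0],"rotation": [0,0,0]},
    {"gripper": 5,"travel": [0,0,0],"rotation": [0,0,0]},
    {"gripper": 5,"travel": [0,0,0],"rotation": [0,0,0]},
    {"gripper": 5,"travel": [0,0,0],"rotation": [0,0,0]},
    {"gripper": 5,"travel": [0,0,0],"rotation": [0,0,0]},
    {"gripper": 5,"travel": [0,0,0],"rotation": [0,0,0]},
  ],
  newtons=40,
)

```text
t: 11.13
tcp_pos: [0.4888, -0.173, 0.1451]
tool_rot: [0.68, 0.734, 0.0, 0.001]
force: [-0.5, 0.2, 5.3]
finger_gap: 0.143
```

Call:
send_rows(
  motion=[
    {"gripper": 5,"travel": [0,2.5,-5.2],"rotation": [0,0,0]},
    {"gripper": 5,"travel": [0,2.5,-5.2],"rotation": [0,0,0]},
    {"gripper": 5,"travel": [0,3,-5],"rotation": [0,0,0]},
    {"gripper": 5,"travel": [0,3,-5],"rotation": [0,0,0]},
    {"gripper": 5,"travel": [0,3.5,-4.6],"rotation": [0,0,0]},
    {"gripper": 5,"travel": [0,3.5,-4.6],"rotation": [0,0,0]},
    {"gripper": 5,"travel": [0,4,-4.3],"rotation": [0,0,0]},
    {"gripper": 5,"travel": [0,4,-4.3],"rotation": [0,0,0]},
    {"gripper": 5,"travel": [0,4.3,-3.8],"rotation": [0,0,0]},
    {"gripper": 5,"travel": [0,4.3,-3.8],"rotation": [0,0,0]},
    {"gripper": 5,"travel": [0,4.7,-3.4],"rotation": [0,0,0]},
    {"gripper": 5,"travel": [0,4.7,-3.4],"rotation": [0,0,0]},
  ],
)

```text
t: 12.13
tcp_pos: [0.5322, -0.1697, 0.1975]
tool_rot: [0.679, 0.734, -0.001, -0.0]
force: [-2.4, -4.6, -3.2]
finger_gap: 0.145
```

Call:
send_rows(
  motion=[
    {"gripper": 5,"travel": [0,0,0],"rotation": [0,0,0]},
    {"gripper": 5,"travel": [0,0,0],"rotation": [0,0,0]},
    {"gripper": 5,"travel": [0,0,0],"rotation": [0,0,0]},
    {"gripper": 5,"travel": [0,0,0],"rotation": [0,0,0]},
    {"gripper": 5,"travel": [0,0,0],"rotation": [0,0,0]},
    {"gripper": 5,"travel": [0,0,0],"rotation": [0,0,0]},
  ],
)

```text
t: 12.63
tcp_pos: [0.5315, -0.1697, 0.197]
tool_rot: [0.679, 0.734, -0.001, -0.0]
force: [-3.8, -3.6, -1.1]
finger_gap: 0.149
```

```bash
python3 -c "
from h import *
feel([.5944,-.1641]);to([.488,-.172,.143])"
```

```text
tcp [ 0.5315 -0.1697  0.216 ] r [-0.0631  0.1   ] tilt 0.610 F [-3.26 -4.58 -1.11] sd [0.34 0.53 0.27] moment Nm -0.423
t 13.43 tcp [ 0.5315 -0.1697  0.197 ] yaw 0.077 move mm [  1.1 -43.4  54.1] F [-3.55 -4.82 -0.72] gap 0.145
```

The right tin's moment is 0.42 N·m, so it is the fuller one. I'll carry on pouring it.

Call:
send_rows(
  motion=[
    {"gripper": 5,"travel": [0,5,-2.9],"rotation": [0,0,0]},
    {"gripper": 5,"travel": [0,5,-2.9],"rotation": [0,0,0]},
    {"gripper": 5,"travel": [0,5.3,-2.4],"rotation": [0,0,0]},
    {"gripper": 5,"travel": [0,5.3,-2.4],"rotation": [0,0,0]},
    {"gripper": 5,"travel": [0,5.5,-1.8],"rotation": [0,0,0]},
    {"gripper": 5,"travel": [0,5.5,-1.8],"rotation": [0,0,0]},
    {"gripper": 5,"travel": [0,5.7,-1.3],"rotation": [0,0,0]},
    {"gripper": 5,"travel": [0,5.7,-1.3],"rotation": [0,0,0]},
    {"gripper": 5,"travel": [0,5.8,-0.7],"rotation": [0,0,0]},
    {"gripper": 5,"travel": [0,5.8,-0.7],"rotation": [0,0,0]},
    {"gripper": 5,"travel": [0,5.8,-0.1],"rotation": [0,0,0]},
    {"gripper": 5,"travel": [0,5.8,-0.1],"rotation": [0,0,0]},
  ],
)

```text
t: 14.43
tcp_pos: [0.5981, -0.1648, 0.2163]
tool_rot: [0.68, 0.734, -0.001, 0.0]
force: [-3.6, -4.0, 0.6]
finger_gap: 0.148
```

Call:
send_rows(
  motion=[
    {"gripper": 5,"travel": [0,5.8,0.4],"rotation": [0,0,0]},
    {"gripper": 5,"travel": [0,5.8,0.4],"rotation": [0,0,0]},
    {"gripper": 5,"travel": [0,5.7,1],"rotation": [0,0,0]},
    {"gripper": 5,"travel": [0,5.7,1],"rotation": [0,0,0]},
    {"gripper": 5,"travel": [0,5.6,1.6],"rotation": [0,0,0]},
    {"gripper": 5,"travel": [0,5.6,1.6],"rotation": [0,0,0]},
    {"gripper": 5,"travel": [0,5.4,2.1],"rotation": [0,0,0]},
    {"gripper": 5,"travel": [0,5.4,2.1],"rotation": [0,0,0]},
    {"gripper": 5,"travel": [0,5.1,2.6],"rotation": [0,0,0]},
    {"gripper": 5,"travel": [0,5.1,2.6],"rotation": [0,0,0]},
    {"gripper": 5,"travel": [0,4.9,3.1],"rotation": [0,0,0]},
    {"gripper": 5,"travel": [0,4.9,3.1],"rotation": [0,0,0]},
  ],
)

```text
t: 15.43
tcp_pos: [0.6643, -0.1599, 0.1937]
tool_rot: [0.68, 0.734, 0.0, 0.001]
force: [0.0, -4.9, 0.3]
finger_gap: 0.141
```

Call:
send_rows(
  motion=[
    {"gripper": 5,"travel": [0,4.6,3.5],"rotation": [0,0,0]},
    {"gripper": 5,"travel": [0,0,0],"rotation": [0,0,0]},
    {"gripper": 5,"travel": [0,0,0],"rotation": [0,0,0]},
    {"gripper": 5,"travel": [0,0,0],"rotation": [0,0,0]},
    {"gripper": 5,"travel": [0,0,0],"rotation": [0,0,0]},
    {"gripper": 5,"travel": [0,0,0],"rotation": [0,0,0]},
    {"gripper": 5,"travel": [0,0,0],"rotation": [0,0,0]},
    {"gripper": 5,"travel": [0,0,0],"rotation": [0,0,0]},
    {"gripper": 5,"travel": [0,0,0],"rotation": [0,0,0]},
    {"gripper": 5,"travel": [0,0,0],"rotation": [0,0,0]},
    {"gripper": 5,"travel": [0,0,0],"rotation": [0,0,0]},
  ],
)

```text
t: 16.35
tcp_pos: [0.6688, -0.1596, 0.1902]
tool_rot: [0.68, 0.734, 0.0, 0.001]
force: [0.5, -5.0, 0.4]
finger_gap: 0.149
```

```bash
python3 -c "
from h import *
import cv2
im=feel([.5944,-.1641],6);cv2.imwrite('pics/s2.png',cv2.cvtColor(im,cv2.COLOR_RGB2BGR)[180:380,200:440].repeat(3,0).repeat(3,1));to([.488,-.172,.143])"
```

```text
tcp [ 0.6688 -0.1596  0.2092] r [0.0745 0.0932] tilt 1.848 F [-0.04 -5.46  0.29] sd [0.63 0.57 0.17] moment Nm -0.056
t 16.65 tcp [ 0.6688 -0.1596  0.1902] yaw 0.076 move mm [   1.5 -181.3   46.8] F [ 0.07 -4.75  0.28] gap 0.149
```

View pics/s2.png

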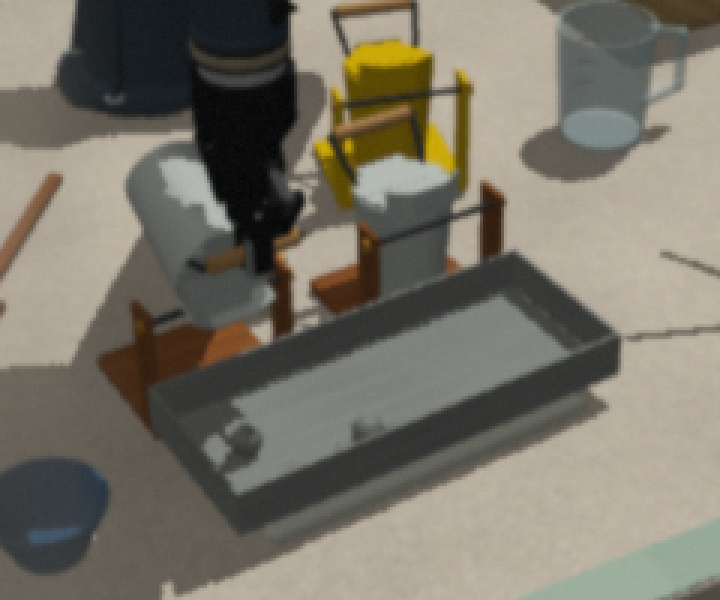

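The tin is at 1.85 rad. The remaining 0.056 N·m matches an empty tin (about 0.057), and balls are visible in the pan at about (240,435) and (365,428). I'll let it back down.

Call:
send_rows(
  motion=[
    {"gripper": 5,"travel": [0,-4.6,-3.5],"rotation": [0,0,0]},
    {"gripper": 5,"travel": [0,-4.9,-3.1],"rotation": [0,0,0]},
    {"gripper": 5,"travel": [0,-4.9,-3.1],"rotation": [0,0,0]},
    {"gripper": 5,"travel": [0,-5.1,-2.6],"rotation": [0,0,0]},
    {"gripper": 5,"travel": [0,-5.1,-2.6],"rotation": [0,0,0]},
    {"gripper": 5,"travel": [0,-5.4,-2.1],"rotation": [0,0,0]},
    {"gripper": 5,"travel": [0,-5.4,-2.1],"rotation": [0,0,0]},
    {"gripper": 5,"travel": [0,-5.6,-1.6],"rotation": [0,0,0]},
    {"gripper": 5,"travel": [0,-5.6,-1.6],"rotation": [0,0,0]},
    {"gripper": 5,"travel": [0,-5.7,-1],"rotation": [0,0,0]},
    {"gripper": 5,"travel": [0,-5.7,-1],"rotation": [0,0,0]},
    {"gripper": 5,"travel": [0,-5.8,-0.4],"rotation": [0,0,0]},
  ],
)

```text
t: 17.65
tcp_pos: [0.6045, -0.1644, 0.216]
tool_rot: [0.68, 0.734, 0.0, 0.001]
force: [0.4, -5.5, 3.3]
finger_gap: 0.146
```

Call:
send_rows(
  motion=[
    {"gripper": 5,"travel": [0,-5.8,-0.4],"rotation": [0,0,0]},
    {"gripper": 5,"travel": [0,-5.8,0.1],"rotation": [0,0,0]},
    {"gripper": 5,"travel": [0,-5.8,0.1],"rotation": [0,0,0]},
    {"gripper": 5,"travel": [0,-5.8,0.7],"rotation": [0,0,0]},
    {"gripper": 5,"travel": [0,-5.8,0.7],"rotation": [0,0,0]},
    {"gripper": 5,"travel": [0,-5.7,1.3],"rotation": [0,0,0]},
    {"gripper": 5,"travel": [0,-5.7,1.3],"rotation": [0,0,0]},
    {"gripper": 5,"travel": [0,-5.5,1.8],"rotation": [0,0,0]},
    {"gripper": 5,"travel": [0,-5.5,1.8],"rotation": [0,0,0]},
    {"gripper": 5,"travel": [0,-5.3,2.4],"rotation": [0,0,0]},
    {"gripper": 5,"travel": [0,-5.3,2.4],"rotation": [0,0,0]},
    {"gripper": 5,"travel": [0,-5,2.9],"rotation": [0,0,0]},
  ],
)

```text
t: 18.65
tcp_pos: [0.5363, -0.1693, 0.2]
tool_rot: [0.679, 0.734, -0.001, -0.0]
force: [-3.7, -6.1, 2.3]
finger_gap: 0.146
```

Call:
send_rows(
  motion=[
    {"gripper": 5,"travel": [0,-5,2.9],"rotation": [0,0,0]},
    {"gripper": 5,"travel": [0,-9.4,6.8],"rotation": [0,0,0]},
    {"gripper": 5,"travel": [0,-4.3,3.8],"rotation": [0,0,0]},
    {"gripper": 5,"travel": [0,-4.3,3.8],"rotation": [0,0,0]},
    {"gripper": 5,"travel": [0,-4,4.3],"rotation": [0,0,0]},
    {"gripper": 5,"travel": [0,-4,4.3],"rotation": [0,0,0]},
    {"gripper": 5,"travel": [0,-3.5,4.6],"rotation": [0,0,0]},
    {"gripper": 5,"travel": [0,-3.5,4.6],"rotation": [0,0,0]},
    {"gripper": 5,"travel": [0,-3,5],"rotation": [0,0,0]},
    {"gripper": 5,"travel": [0,-3,5],"rotation": [0,0,0]},
    {"gripper": 5,"travel": [0,-2.5,5.2],"rotation": [0,0,0]},
    {"gripper": 5,"travel": [0,-2.5,4.0],"rotation": [0,0,0]},
  ],
)

```text
t: 19.65
tcp_pos: [0.4887, -0.1729, 0.1451]
tool_rot: [0.68, 0.733, 0.0, 0.001]
force: [1.7, -4.3, 3.6]
finger_gap: 0.147
```

Call:
send_rows(
  motion=[
    {"gripper": 5,"travel": [0,0,0],"rotation": [0,0,0]},
    {"gripper": 60,"travel": [0,0,0],"rotation": [0,0,0]},
    {"gripper": 60,"travel": [0,0,0],"rotation": [0,0,0]},
    {"gripper": 60,"travel": [0,0,0],"rotation": [0,0,0]},
    {"gripper": 60,"travel": [0,0,0],"rotation": [0,0,0]},
    {"gripper": 60,"travel": [0,0,0],"rotation": [0,0,0]},
    {"gripper": 60,"travel": [0,0,-15],"rotation": [0,0,0]},
    {"gripper": 60,"travel": [0,0,-25],"rotation": [0,0,0]},
    {"gripper": 60,"travel": [0,0,-35],"rotation": [0,0,0]},
    {"gripper": 60,"travel": [0,0,-35],"rotation": [0,0,0]},
    {"gripper": 60,"travel": [0,-35,0],"rotation": [0,0,0]},
    {"gripper": 60,"travel": [0,-35,0],"rotation": [0,0,0]},
  ],
)

```text
t: 20.65
tcp_pos: [0.4205, -0.1792, 0.2582]
tool_rot: [0.679, 0.734, 0.001, 0.004]
force: [-0.9, -0.1, -0.5]
finger_gap: 0.703
```

```bash
python3 -c "
from h import *
import cv2
to([.488,-.172,.143]);a=cv2.cvtColor(manip.snapshot('top'),cv2.COLOR_RGB2BGR)[110:270,255:455];b=cv2.cvtColor(manip.snapshot('scene'),cv2.COLOR_RGB2BGR)[200:360,220:420]
cv2.imwrite('pics/f.png',cv2.resize(np.vstack([np.hstack([a,cv2.imread('pics/top0.png')[110:270,255:455]]),np.hstack([b,cv2.imread('pics/scene0.png')[200:360,220:420]])]),None,fx=1.875,fy=1.875,interpolation=cv2.INTER_CUBIC))"
```

```text
t 20.65 tcp [ 0.4205 -0.1792  0.2582] yaw 0.079 move mm [  2.4  67.2 115.5] F [-0.86 -0.08 -0.47] gap 0.703
```

View pics/f.png

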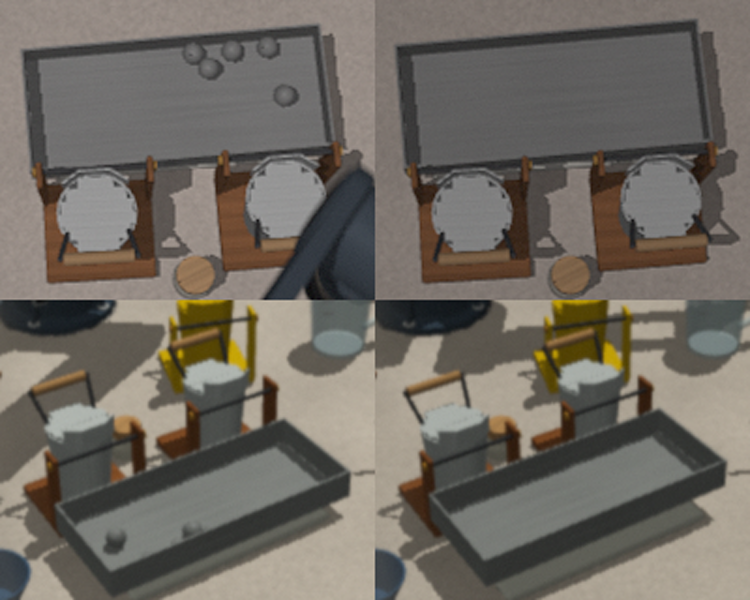

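Five balls lie in the pan, at (193,53), (209,68), (232,50), (267,46) and (286,95). The pan has sunk, both tins are upright and nothing else has moved. I'm handing it in.

```bash
python3 -c "
from h import *
s=manip.sense();print(s['t'],s['force'],abs(s['qd']).max());print(manip.sign_off())"
```

```text
20.75 [-0.00524254  0.57224446 -0.97567856] 0.09297517796047286
the job is handed in; nothing more can be done
None
```

The right tin was the fuller one. I poured all five of its weights into the pan and let both tins back down upright, then handed the job in at about 20.8 s. The hand-in gave no verdict.

- **Feeling:** I tipped each tin to about 0.6 rad without pouring. The left took 0.25 N·m (about 0.26 expected for two weights) and the right 0.42 N·m (about 0.44 expected for five).
- **Pouring:** I poured the right tin slowly to 1.85 rad. The moment left, 0.056 N·m, matched an empty tin.
- **Last checks:** The last pictures show five balls in a sunken pan and both tins upright. The spice jar looks unmoved, and the hand is clear of everything. I judged the pan's sinking by eye and did not measure it. I did not look closely at the jug, ladle and pasta fork at the end, but the arm stayed away from them.
- **One rough moment:** Setting the left tin back down pressed about 50 N at the wrist, because the handle was pushed slightly too low. That is under the 120 N wrist limit. The load went through the gripped handle, so I don't expect it to count against the 40 N limit for the arm and gripper body, but I could not confirm that. I stopped higher when lowering the right tin, and the force there was about 4 N.

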